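# Hold the filter clamp open on a water polisher

## Robot

A 6-joint arm with a two-finger parallel gripper is mounted at the origin on the work surface. World frame = base frame: x ahead of the robot, y to its left, z up, the work surface at z = 0. Lengths are in m, angles in rad, forces in N, time in s.
With the tool pointing down it reaches from about 0.3 to 0.775 m from the base axis. Payload 14.6 kg.
Tool frame: the origin (TCP) lies midway between the tips of the shut fingers; the grasp point (between the pads) lies 19 mm behind it; z points along the fingers, y is the line along which they close (so a half turn about z gives the same grasp; the last joint's range is limited). The gripper opens to 85 mm and grips with 20 to 120 N. Pads are 22 mm wide; open, the fingers measure 114 mm over their backs; the gripper's body (76 mm by 85 mm) begins 54 mm behind the grasp point. The pads swing forward as they close: fully open they stand 13 mm farther back than shut.
Start: joints at [1.201, 0.3, 1.521, -0, 1.321, -0.067], TCP at [0.164, 0.525, 0.231] pointing down, gripper open.
Joint ranges: [-3.03, 3.03], [-0.79, 2.21], [0.23, 2.52], [-1.04, 4.18], [0, 3.07], [-2.55, 2.55]. Speed limits (rad/s): [2.22, 2.22, 2.57, 3.14, 3.14, 3.14].

## Interface

Orientations are given as a unit quaternion [x, y, z, w].
In Python, from cell import arm gives the robot as it stands.
- The arm moves only by the tool jog_arm, never from a script. Its argument "series" is a list of rows, each an object with "dp": the shift along the tool's x, y, z in cm, a list of three; "yaw": the turn about the tool's z in rad; "grip": the closure, from -1 (fully open) to 1 (shut). In form: [{"dp": [dx, dy, dz], "yaw": yaw, "grip": grip}, ...]. A call has 1 to 8 rows; each row shifts and turns the commanded pose from where the row before left it, along the tool's axes as they then stand; what a row does not reach is not made up. A row lasts 1/10 s, in which the tool goes at most 50 mm and 8.59 degrees, less where a joint would pass 70% of its speed; a pose out of reach is approached as far as the arm can. A call is refused whole if a number of a shift passes 5 or a number of a turn 0.15, either way. A call with a gripper value outside its range is refused whole. The fingers move at their own pace and stop on an object; "squeeze" is the grip in N (left out, the last holds). Time passes only in rows, so rows that do not move let the fingers close. It gives the time, the measured TCP pose, the force, the opening and the grip force at its end, in the units of the state.
- arm.sense(): the state, without advancing time (a new reading comes with each control period).
- arm.snapshot(name): name is "side" or "top"; returns a dict with "color" (420x560x3 uint8, red, green, blue), "camera_matrix" (3x3 intrinsics, pixels), "R" (3x3) and "t" (3): a world point X has camera coordinates R X + t. Camera axes: x right, y down, z forward; pixel columns grow to the right and rows downward; lengths in m; the calibration is good to about 2 mm. A picture is of the moment at which its call begins. There is no depth.
- arm.job_done(): hands the job in; it is judged then, once.
The state is a dict: "time_s": time; "joint_pos": joint angles; "joint_vel": joint speeds; "effort": joint torques, N m; "ee_pos": TCP position; "ee_rot": TCP orientation; "ft_force": force on the tool from outside, world axes, zero at the start; "wrist_torque": the same for the moment, N m; "finger_gap": opening from 0.0 (shut) to 1.0 (fully open); "finger_force": force on a finger pad.
Only numpy, scipy, OpenCV 4.12 (cv2) and the standard library are available. Lean on these libraries where they do the work, as an engineer would, in place of code of your own. Each camera call takes 0.05 s, during which the arm holds its last target. There are 200 camera calls.

## Task

A colleague wants to change the filter in the bench-top water polisher, so its spring clamp must be held back. Swing the front door of the filter bay open, to about a right angle or wider, and only then pull the clamp lever, the one with the upright blue post, out through the doorway against its spring, all the way to its stop. Finish still holding the lever there with the gripper, the door still open; do not let go, and leave the other things on the bench where they are.

Things in the scene. Friction and masses are not known exactly. Their poses are not given: they have to be found in the camera images.
- polisher: white water polisher fixed on the bench, 270 deep (x) x 226 wide (y) x 160 mm tall; origin on the bench under the centre of its front, x pointing back into it, y to its left seen from the robot. Its front 125 mm is a roofless filter bay with the clamp lever inside: side walls 8 mm thick, 130 mm high, door in front, 160 mm high housing behind
- cartridge_top (a point): centre of the top of the white cartridge with blue cap that is fitted in the bay, 60 mm across, top 100 mm above the bench
- bay_door (a joint): door angle about its upright hinge: 0 shut, grows as the free edge swings out to the robot (clockwise from above), stop at 1.9. Stiff hinge: stays where left; may start ajar. White panel 224 wide x 120 tall x 12 mm thick, top edge 130 mm above the bench, hinged at the left end of the bay's front
- bay_door_hinge (a point): point on the door's upright hinge line, at the inner face of the door, 110 mm above the bench
- bay_door_handle (a point): point on the axis of the door's upright round steel bar handle, 110 mm above the bench; bar 11 mm thick, from 45 to 130 mm above the bench, its axis 35 mm out from the door's outer face (47 mm from the inner) and 168 mm from the hinge along the door. It can be pinched from above
- clamp_swing (a joint): angle of the clamp lever about its upright pivot: 0 with its roller pressed on the cartridge by the spring, grows as the post is pulled out through the doorway towards the robot (counter-clockwise seen from above), fixed stop at 1.2 rad. The spring pulls it back with about 3 N at the post at 0 and 7 N at the stop
- clamp_lever: flat aluminium lever of two plates, 18 mm wide, with a black roller at its middle; plates between 52 and 84 mm above the bench. Origin on the pivot axis 50 mm above the bench; x axis runs along the lever to the post, z up. The pivot is 35 mm behind the bay's front and 60 mm right of its middle; at joint value 0 the lever points 80 degrees left of straight back
- grip_post (a point): point on the axis of the upright blue round post at the lever's free end, 100 mm from the pivot axis, 122 mm above the bench; the post is 16 mm thick and stands free from 84 to 142 mm above the bench. It is the grip of the lever
- water_bottle: wide clear glass bottle, 110 mm across and 190 mm tall; origin at the centre of its underside. A bystander
- beaker: clear glass cup, 72 mm across, 90 mm tall; origin at the centre of its underside. A bystander
- amber_bottle: brown glass bottle with black cap, 60 mm across, 120 mm tall; origin at the centre of its underside. A bystander
- spare_cartridge: white filter cartridge with a blue cap standing on the bench to the right of the polisher, 60 mm across, 90 mm tall; origin at the centre of its underside. A bystander
- seal_ring: orange silicone seal ring, 48 mm across, 10 mm tall, lying on the bench close to the left side of the polisher; origin at the centre of its underside. A bystander
- screwdriver: screwdriver lying on the bench; origin under its middle, x axis along it. A bystander
- parts_tray: open grey plastic tray 140 x 100 x 35 mm; origin at the centre of its underside. A bystander

How it is judged:
On the way:
1. the bay door is wide open (1.3 rad or more) while the clamp lever is still home (value of joint bay_door above 1.3 rad and value of joint clamp_swing below 0.2 rad), for 0.2 s.
At the end, for the whole second after the job is handed in: the clamp lever stands at its stop (joint at 1.12 rad or more of 1.2), held there by the fingers (more than 2 N between fingers and lever), and the door is still open (1.25 rad or more) (value of joint clamp_swing above 1.12 rad and contact force between clamp_lever and the fingers above 2 N and value of joint bay_door above 1.25 rad); the arm keeps its last pose, push and grip.
It fails at once if the lever is pulled out while the door is not open (value of joint clamp_swing above 0.5 rad and value of joint bay_door below 0.9 rad).
It fails at once if another thing on the bench is shifted by more than 30 mm (distance of any of water_bottle, beaker, amber_bottle, spare_cartridge, seal_ring, screwdriver, parts_tray from where it was at the start of the episode above 0.03 m).
It fails at once if another upright thing is knocked over (angle between any of water_bottle, beaker, amber_bottle, spare_cartridge's own z axis and vertical above 0.5 rad).
It also fails if it takes over 53 s, if anything falls off the work surface, if the arm or the gripper's body presses on something with over 40 N, if the wrist force passes 120 N, or if a joint passes its speed limit or range.

## Working session

There is one attempt and no reset: what is moved stays moved. The work goes in short steps, Python scripts to look and compute and a tool call to move; the robot and the scene stay as the last step left them, time stands still between calls to the robot, and variables do not carry over. Pictures are saved under pics/ and viewed, at most 10 in all, crops included, and the job is handed in when it is done.

Besides the shell and the picture viewer there is one more tool, called after ">>>" as name(argument=value, ...) on one line, values as JSON. jog_arm: Moves the arm, as the interface text tells. Its arguments: {"type":"object","properties":{"series":{"type":"array","items":{"type":"object","properties":{"dp":{"type":"array","items":{"type":"number"}},"yaw":{"type":"number"},"grip":{"type":"number"}}}},"squeeze":{"type":"number"}},"required":["series"]}

```bash
mkdir -p pics
python3 - <<'E'
from cell import arm
import cv2,numpy as np
s=arm.sense();print(s)
for n in("side","top"):
    d=arm.snapshot(n);cv2.imwrite(f"pics/{n}0.png",d["color"][:,:,::-1]);np.savez(f"{n}0.npz",**d)
    print(n,d["camera_matrix"].tolist(),(-d["R"].T@d["t"]).round(3),d["R"].round(3).tolist())
E
```

```text
{'time_s': 0.0, 'joint_pos': array([ 1.20140483e+00,  3.00503106e-01,  1.52158950e+00, -1.39178591e-05,
        1.32071453e+00, -6.65877216e-02]), 'joint_vel': array([ 0.00076881, -0.00226268, -0.0010768 , -0.00024855, -0.00107643,
        0.00050021]), 'effort': array([ 3.91605790e-04, -5.43520403e+01, -3.61779606e+01,  2.49161822e-06,
        3.99926445e-03, -1.22188698e-05]), 'ee_pos': array([0.16392132, 0.52475307, 0.2307002 ]), 'ee_rot': array([ 1.50822399e-01,  9.88560689e-01, -5.94328200e-04, -1.24744498e-04]), 'ft_force': array([-0.64476437,  1.15659353,  0.82210676]), 'wrist_torque': array([-0.00258538,  0.01003305, -0.06249465]), 'finger_force': 0.0, 'finger_gap': 1.0017113638979689}
side [[428.7893330368232, 0.0, 272.7356459129278], [0.0, 428.7893330368232, 210.74873479749465], [0.0, 0.0, 1.0]] [-0.046 -0.752  1.029] [[0.816, -0.577, 0.022], [-0.388, -0.576, -0.72], [0.428, 0.579, -0.694]]
top [[464.7422642715953, 0.0, 280.86749606596607], [0.0, 464.7422642715953, 206.47886579210373], [0.0, 0.0, 1.0]] [ 0.381 -0.019  1.336] [[-0.016, -1.0, -0.0], [-0.993, 0.016, -0.113], [0.113, -0.002, -0.994]]
```

View pics/side0.png

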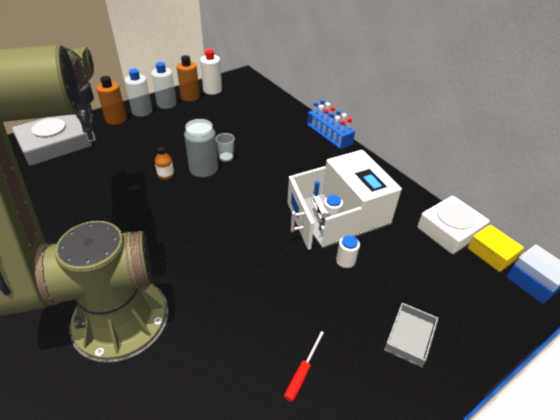

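View pics/top0.png

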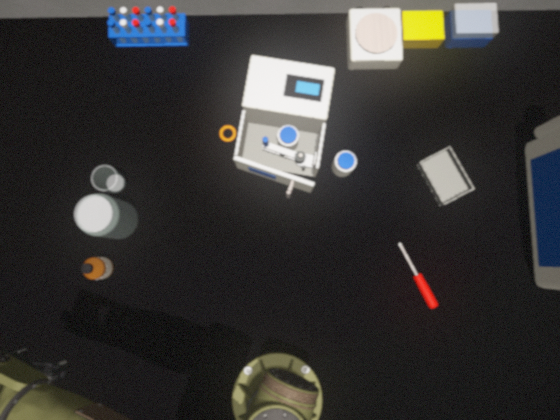

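The top view shows the polisher around (285,125), with the door slightly ajar, its handle at about (290,188) and the blue post at about (265,141). In the side view the post is at about (317,187) and the handle at about (295,215). I'll zoom in on both.

Run:
```python
import cv2,numpy as np
a=cv2.imread("pics/top0.png")[45:205,220:370];b=cv2.imread("pics/side0.png")[140:280,275:405]
f=lambda i,k:cv2.resize(i,None,fx=k,fy=k,interpolation=cv2.INTER_CUBIC)
A=f(a,3.5)
B=f(b,3)
cv2.imwrite("pics/z1.png",np.clip(f(a,3.7)*1.3,0,255)[:592])
cv2.imwrite("pics/z2.png",np.clip(f(b,4.2)*1.0,0,255))
```

```text
[ WARN:0@0.045] global loadsave.cpp:1063 imwrite_ Unsupported depth image for selected encoder is fallbacked to CV_8U.
```

View pics/z1.png

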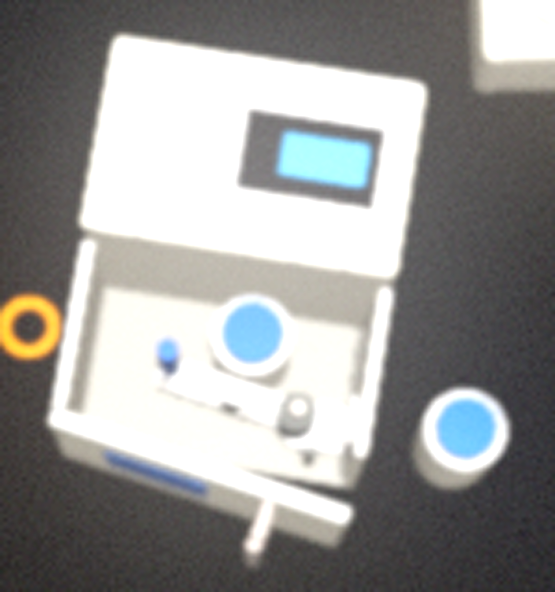

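View pics/z2.png

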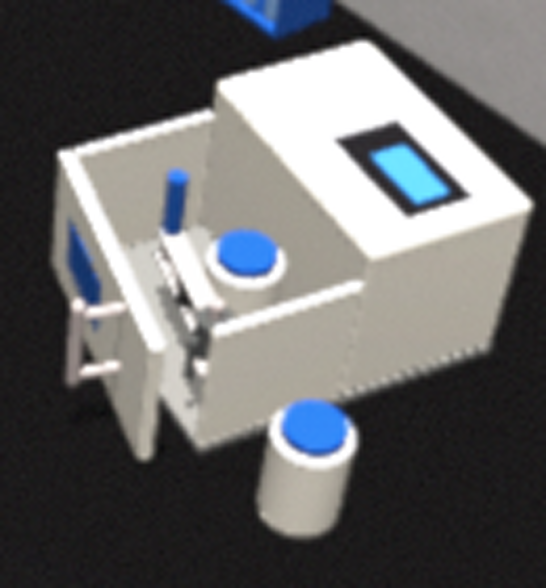

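The zooms show the roof corners at (115,35), (428,85), (397,278) and (80,232) in the top zoom. The post top is at (168,347) in the top zoom and (178,175) in the side zoom. The handle bar is at about (253,550) in the top zoom, with its top at about (77,303) in the side zoom. Next I cast rays.

```bash
cat > h.py <<'E'
import numpy as np,cv2
def ray(d,u,v,z):
    R,t,K=d["R"],d["t"],d["camera_matrix"];c=-R.T@t
    w=R.T@np.linalg.inv(K)@[u,v,1.];return c+w*(z-c[2])/w[2]
def fit(P,Q): # 2D rigid: Q=R P+t
    p,q=P.mean(0),Q.mean(0);a=P-p;b=Q-q
    th=np.arctan2((a[:,0]*b[:,1]-a[:,1]*b[:,0]).sum(),(a*b).sum())
    R=np.array([[np.cos(th),-np.sin(th)],[np.sin(th),np.cos(th)]]);return th,R,q-R@p
E
python3 - <<'E'
from h import *
T=np.load("top0.npz");S=np.load("side0.npz")
t=lambda u,v,z:ray(T,220+u/3.7-.36,45+v/3.7-.36,z)
s=lambda u,v,z:ray(S,275+u/4.2-.38,140+v/4.2-.38,z)
L=np.array([[.27,.113],[.27,-.113],[.125,-.113],[.125,.113]])
Q=np.array([t(*p,.16)[:2] for p in[(115,35),(428,85),(397,278),(80,232)]])
Q2=np.array([s(*p,.16)[:2] for p in[(367,40),(533,205),(377,257),(217,85)]])
for q in(Q,Q2):
    th,R,o=fit(L,q);print(th,o,(np.linalg.norm((L@R.T+o-q),axis=1)).round(4))
th,R,o=fit(np.r_[L,L],np.r_[Q,Q2]);print(th,o)
loc=lambda p:((p[:2]-o)@R).round(4)
for n,p in dict(post_t=t(168,345,.142),post_s=s(178,174,.142),cart_t=t(253,333,.1),cart_s=s(248,252,.1),hand_t=t(250,555,.13),hand_s=s(77,303,.13),handbot_s=s(73,382,.045),hinge_t=t(52,420,.13),hinge_s=s(62,155,.13),fe_t=t(352,510,.13),fe_s=s(160,350,.13),spare=t(465,430,.09),ring=t(28,326,.01)).items():print(n,p.round(4),loc(p))
piv=R@[.035,-.06]+o;po=np.array([.035+.1*np.cos(np.radians(80)),-.06+.1*np.sin(np.radians(80))])
print("piv",piv,"post",R@po+o,po)
for j in(0,.3,.6,.9,1.2,):
    a=np.radians(80)+j;print(j,(R@[.035+.1*np.cos(a),-.06+.1*np.sin(a)]+o).round(4))
np.savez("pose.npz",th=th,R=R,o=o)
E
```

```text
-0.17442517646643058 [ 0.63548947 -0.01133735] [0.0009 0.0008 0.0011 0.0014]
-0.1723412152435322 [ 0.63809413 -0.01379047] [0.0005 0.0037 0.0026 0.0026]
-0.17339082806112954 [ 0.63679195 -0.0125624 ]
post_t [0.6991 0.0181 0.142 ] [0.0561 0.041 ]
post_s [0.6995 0.0212 0.142 ] [0.0559 0.044 ]
cart_t [ 0.7184 -0.0433  0.1   ] [ 0.0857 -0.0162]
cart_s [ 0.7202 -0.0443  0.1   ] [ 0.0876 -0.0169]
hand_t [ 0.5492 -0.0378  0.13  ] [-0.0819 -0.0399]
hand_s [ 0.5569 -0.0394  0.13  ] [-0.0741 -0.0402]
handbot_s [ 0.5596 -0.0385  0.045 ] [-0.0716 -0.0389]
hinge_t [0.6488 0.102  0.13  ] [-0.008  0.115]
hinge_s [0.6483 0.1005 0.13  ] [-0.0081  0.1133]
fe_t [ 0.5803 -0.1107  0.13  ] [-0.0387 -0.1065]
fe_s [ 0.5765 -0.1098  0.13  ] [-0.0426 -0.1061]
spare [ 0.6454 -0.1986  0.09  ] [ 0.0405 -0.1818]
ring [0.7514 0.1327 0.01  ] [0.0878 0.1629]
piv [ 0.66091574 -0.07770105] post [0.69501041 0.01630722] [0.05236482 0.03848078]
0 [0.695  0.0163]
0.3 [0.6657 0.0222]
0.6 [0.636  0.0191]
0.9 [0.6085 0.0074]
1.2 [ 0.5857 -0.0119]
```

>>> jog_arm(series=[{"dp": [-3.87,-3.02,0],"yaw": 0,"grip": -1},{"dp": [-3.87,-3.02,0],"yaw": 0,"grip": -1},{"dp": [-3.87,-3.02,0],"yaw": 0,"grip": -1},{"dp": [-3.87,-3.02,0],"yaw": 0,"grip": -1},{"dp": [-3.87,-3.02,0],"yaw": 0,"grip": -1},{"dp": [-3.87,-3.02,0],"yaw": 0,"grip": -1},{"dp": [-3.87,-3.02,0],"yaw": 0,"grip": -1}])

```text
time_s: 0.8
ee_pos: [0.3601, 0.2406, 0.2313]
ee_rot: [0.151, 0.989, -0.0, 0.0]
ft_force: [0.9, 2.2, 0.8]
finger_gap: 0.999
finger_force: 0.0
```

>>> jog_arm(series=[{"dp": [-3.87,-3.02,0],"yaw": 0,"grip": -1},{"dp": [-3.87,-3.02,0],"yaw": 0,"grip": -1},{"dp": [-3.87,-3.02,0],"yaw": 0,"grip": -1},{"dp": [-3.87,-3.02,0],"yaw": 0,"grip": -1},{"dp": [-3.87,-3.02,0],"yaw": 0,"grip": -1},{"dp": [-3.87,-3.02,0],"yaw": 0,"grip": -1},{"dp": [0,0,0],"yaw": 0,"grip": -1},{"dp": [0,0,0],"yaw": 0,"grip": -1}])

```text
time_s: 1.6
ee_pos: [0.5271, -0.0005, 0.2306]
ee_rot: [0.152, 0.988, -0.0, -0.001]
ft_force: [-0.8, 0.6, 0.2]
finger_gap: 0.996
finger_force: 0.0
```

>>> jog_arm(series=[{"dp": [-3.88,-3.03,0],"yaw": 0,"grip": -1},{"dp": [0,0,3],"yaw": 0,"grip": -1},{"dp": [0,0,3],"yaw": 0,"grip": -1},{"dp": [0,0,0],"yaw": 0,"grip": -1},{"dp": [0,0,0],"yaw": 0,"grip": -1}])

```text
time_s: 2.1
ee_pos: [0.555, -0.0394, 0.1722]
ee_rot: [0.15, 0.989, 0.0, -0.0]
ft_force: [-1.0, -1.0, 0.2]
finger_gap: 0.998
finger_force: 0.0
```

Run:
```python
from cell import arm
import cv2,numpy as np
a=arm.snapshot("top")["color"][:,:,::-1][90:220,220:340];b=arm.snapshot("side")["color"][:,:,::-1][140:270,260:380]
f=lambda i:cv2.resize(i,None,fx=3.3,fy=3.3,interpolation=cv2.INTER_CUBIC)
cv2.imwrite("pics/a1.png",np.hstack([f(a),f(b)]))
```

```text
(no output)
```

View pics/a1.png

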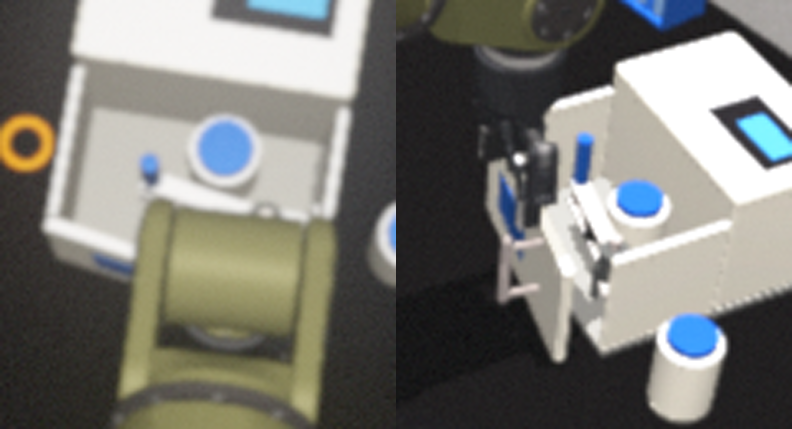

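The top view is now blocked by the wrist. In the side view the open fingers at (485,140) and (540,180) sit above the handle bar at (505,240), on either side of it. I'll descend and pinch.

>>> jog_arm(series=[{"dp": [0,0,2.9],"yaw": 0,"grip": -1},{"dp": [0,0,2.9],"yaw": 0,"grip": -1},{"dp": [0,0,2.8],"yaw": 0,"grip": -1},{"dp": [0,0,0],"yaw": 0,"grip": 1},{"dp": [0,0,0],"yaw": 0,"grip": 1},{"dp": [0,0,0],"yaw": 0,"grip": 1},{"dp": [0,0,0],"yaw": 0,"grip": 1},{"dp": [0,0,0],"yaw": 0,"grip": 1}], squeeze=40)

```text
time_s: 3.0
ee_pos: [0.5557, -0.0402, 0.0864]
ee_rot: [0.151, 0.989, 0.0, 0.001]
ft_force: [10.0, 16.4, 3.0]
finger_gap: 0.143
finger_force: 11.1
```

>>> jog_arm(series=[{"dp": [0,0,0],"yaw": 0,"grip": 1},{"dp": [0,0,0],"yaw": 0,"grip": 1},{"dp": [0,0,0],"yaw": 0,"grip": 1}])

```text
time_s: 3.3
ee_pos: [0.5563, -0.0396, 0.0865]
ee_rot: [0.151, 0.989, 0.001, 0.002]
ft_force: [6.0, 6.7, 2.1]
finger_gap: 0.12
finger_force: 39.5
```

Run:
```python
from h import *
p=np.load("pose.npz");R,o=p["R"],p["o"];hg=R@[0,.112]+o;print("hinge",hg)
h=np.array([.5563,-.0396]);r=h-hg;print("r",np.linalg.norm(r))
loc=R.T@r; base=np.arctan2(-.168,-.047);q=(base-np.arctan2(loc[1],loc[0]));print("q",q)
a=.1;C=np.array([[np.cos(a),np.sin(a)],[-np.sin(a),np.cos(a)]])
d=(C-np.eye(2))@r;X=np.array([-.954,.298]);Y=np.array([.298,.954])
print("row cm",d@X*100,d@Y*100)
for k in(8,15,16):
  C=np.array([[np.cos(k*a),np.sin(k*a)],[-np.sin(k*a),np.cos(k*a)]]);print(k,hg+C@r)
```

```text
hinge [0.65611457 0.0977582 ]
r 0.1697946518786947
q 0.1822255083777793
row cm 1.5780437116167119 0.622324382149654
8 [0.48803834 0.07366241]
15 [0.51203984 0.1876064 ]
16 [0.52172947 0.201541  ]
```

>>> jog_arm(series=[{"dp": [1.6,0.63,0],"yaw": 0.1,"grip": 1},{"dp": [1.6,0.63,0],"yaw": 0.1,"grip": 1},{"dp": [1.6,0.63,0],"yaw": 0.1,"grip": 1},{"dp": [0,0,0],"yaw": 0,"grip": 1}])

```text
time_s: 3.7
ee_pos: [0.5188, -0.0027, 0.0865]
ee_rot: [0.298, 0.955, 0.001, 0.001]
ft_force: [4.6, 2.5, 0.3]
finger_gap: 0.113
finger_force: 40.2
```

>>> jog_arm(series=[{"dp": [1.6,0.63,0],"yaw": 0.1,"grip": 1},{"dp": [1.6,0.63,0],"yaw": 0.1,"grip": 1},{"dp": [1.6,0.63,0],"yaw": 0.1,"grip": 1},{"dp": [1.6,0.63,0],"yaw": 0.1,"grip": 1},{"dp": [1.6,0.63,0],"yaw": 0.1,"grip": 1},{"dp": [0,0,0],"yaw": 0,"grip": 1}])

```text
time_s: 4.3
ee_pos: [0.4858, 0.0759, 0.0865]
ee_rot: [0.525, 0.851, 0.0, 0.0]
ft_force: [-6.6, -0.5, 11.0]
finger_gap: 0.118
finger_force: 41.6
```

>>> jog_arm(series=[{"dp": [1.6,0.63,0],"yaw": 0.1,"grip": 1},{"dp": [1.6,0.63,0],"yaw": 0.1,"grip": 1},{"dp": [1.6,0.63,0],"yaw": 0.1,"grip": 1},{"dp": [0,0,0],"yaw": 0,"grip": 1}])

```text
time_s: 4.7
ee_pos: [0.4856, 0.1277, 0.0864]
ee_rot: [0.646, 0.763, -0.0, -0.001]
ft_force: [-15.8, 3.1, 18.0]
finger_gap: 0.118
finger_force: 42.4
```

>>> jog_arm(series=[{"dp": [1.6,0.43,0],"yaw": 0.1,"grip": 1},{"dp": [1.6,0.53,0],"yaw": 0.1,"grip": 1},{"dp": [0,0,0],"yaw": 0,"grip": 1}])

```text
time_s: 5.0
ee_pos: [0.4935, 0.16, 0.0865]
ee_rot: [0.719, 0.695, 0.002, 0.001]
ft_force: [3.8, -0.3, 5.9]
finger_gap: 0.116
finger_force: 41.5
```

Force is back down at q≈1.48. I'll open it a bit more, to about 1.75, then release.

>>> jog_arm(series=[{"dp": [1.6,0.63,0],"yaw": 0.1,"grip": 1},{"dp": [1.6,0.63,0],"yaw": 0.1,"grip": 1},{"dp": [0.8,0.31,0],"yaw": 0.05,"grip": 1},{"dp": [0,0,0],"yaw": 0,"grip": 1},{"dp": [0,0,0],"yaw": 0,"grip": -0.2},{"dp": [0,0,0],"yaw": 0,"grip": -0.2},{"dp": [0,0,0],"yaw": 0,"grip": -0.2},{"dp": [0,0,0],"yaw": 0,"grip": -0.2}])

```text
time_s: 5.8
ee_pos: [0.5121, 0.1964, 0.0853]
ee_rot: [0.8, 0.601, 0.0, 0.0]
ft_force: [0.4, 0.4, 0.4]
finger_gap: 0.598
finger_force: 0.0
```

>>> jog_arm(series=[{"dp": [0,0,-3],"yaw": 0,"grip": -0.2},{"dp": [0,0,-4],"yaw": 0,"grip": -0.2},{"dp": [0,0,-4],"yaw": 0,"grip": -0.2},{"dp": [0,0,-3],"yaw": 0,"grip": -0.2},{"dp": [0,0,0],"yaw": 0,"grip": -0.2},{"dp": [0,0,0],"yaw": 0,"grip": -0.2}])

```text
time_s: 6.4
ee_pos: [0.5121, 0.1965, 0.2253]
ee_rot: [0.8, 0.601, 0.0, 0.0]
ft_force: [-0.1, -0.2, -0.0]
finger_gap: 0.6
finger_force: 0.0
```

Run:
```python
from cell import arm
import cv2,numpy as np
D=[arm.snapshot(n) for n in("top","side")]
for n,d in zip(("top1","side1"),D):np.savez(n+".npz",**d)
a=D[0]["color"][:,:,::-1][90:220,200:320];b=D[1]["color"][:,:,::-1][140:270,240:360]
f=lambda i:cv2.resize(i,None,fx=3.3,fy=3.3,interpolation=cv2.INTER_CUBIC)
cv2.imwrite("pics/a2.png",np.hstack([f(a),f(b)]))
print(arm.sense()["ee_pos"])
```

```text
[0.51168056 0.19634079 0.22404588]
```

View pics/a2.png

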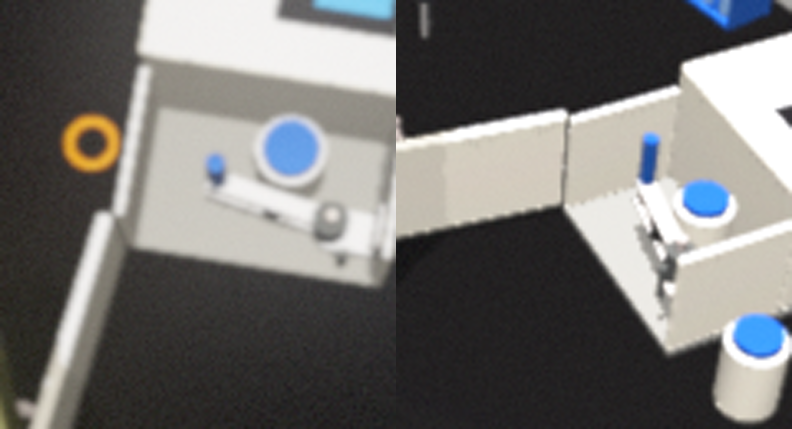

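The door stands wide open. The post top is at (215,157) in the top half and (651,138) in the side half. I'll take the post position from both views using the blue mask.

Run:
```python
from h import *
T=np.load("top1.npz");S=np.load("side1.npz");p=np.load("pose.npz");R,o=p["R"],p["o"]
P=[]
for n,d,c in(("t",T,(265,139)),("s",S,(317,187))):
    im=d["color"].astype(int);m=((im[:,:,2]-im[:,:,0]>50)).astype(np.uint8)
    k,l,st,ce=cv2.connectedComponentsWithStats(m)
    i=min(range(1,k),key=lambda i:np.hypot(*(ce[i]-c)));x,y,w,h,a=st[i];print(n,st[i],ce[i])
    zc=.113 if n=="s" else .135
    print(ray(d,*ce[i],zc).round(4))
print(ray(T,200+215/3.3-.35,90+155/3.3-.35,.142),ray(S,240+255/3.3-.35,140+138/3.3-.35,.142))
po=np.array([.6975,.0187]);X=np.array([np.cos(0),0])
from cell import arm
from scipy.spatial.transform import Rotation as Ro
s=arm.sense();M=Ro.from_quat(s["ee_rot"]).as_matrix();print(M.round(3).tolist(), "yang",np.degrees(np.arctan2(M[1,1],M[0,1])))
print("d tool cm",(M.T@(np.r_[po,s["ee_pos"][2]]-s["ee_pos"])*100).round(2),s["joint_pos"].round(2))
```

```text
t [263 137   5   6  27] [264.92592593 139.40740741]
[0.6969 0.0187 0.135 ]
s [314 180   6  16  66] [316.3030303  187.06060606]
[0.7024 0.024  0.113 ]
[0.70253777 0.01875054 0.142     ] [0.69793313 0.01968304 0.142     ]
[[0.278, 0.96, -0.002], [0.96, -0.278, -0.001], [-0.001, -0.002, -1.0]] yang -16.167153648743046
d tool cm [-1.189e+01  2.279e+01 -2.000e-02] [ 0.3   0.3   1.53 -0.    1.31  0.58]
```

>>> jog_arm(series=[{"dp": [-1.98,3.81,0],"yaw": 0,"grip": -0.2},{"dp": [-1.98,3.81,0],"yaw": 0,"grip": -0.2},{"dp": [-1.98,3.81,0],"yaw": 0,"grip": -0.2},{"dp": [-1.98,3.81,0],"yaw": 0,"grip": -0.2},{"dp": [-1.98,3.81,0],"yaw": 0,"grip": -0.2},{"dp": [-1.98,3.81,0],"yaw": 0,"grip": -0.2},{"dp": [0,0,0],"yaw": 0,"grip": -0.2},{"dp": [0,0,2],"yaw": 0,"grip": -0.2}])

```text
time_s: 7.3
ee_pos: [0.6994, 0.0179, 0.2054]
ee_rot: [0.8, 0.6, 0.001, 0.0]
ft_force: [0.1, 0.3, 0.1]
finger_gap: 0.6
finger_force: 0.0
```

>>> jog_arm(series=[{"dp": [0,0,2],"yaw": 0,"grip": -0.2},{"dp": [0,0,0],"yaw": 0,"grip": -0.2}])

```text
time_s: 7.5
ee_pos: [0.697, 0.0192, 0.181]
ee_rot: [0.799, 0.601, -0.003, -0.002]
ft_force: [0.2, -0.3, -1.2]
finger_gap: 0.601
finger_force: 0.0
```

Run:
```python
from cell import arm
import cv2,numpy as np
d=arm.snapshot("side")
b=d["color"][:,:,::-1][120:250,250:400]
cv2.imwrite("pics/a3.png",cv2.resize(b,None,fx=4,fy=4,interpolation=cv2.INTER_CUBIC))
```

```text
(no output)
```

View pics/a3.png

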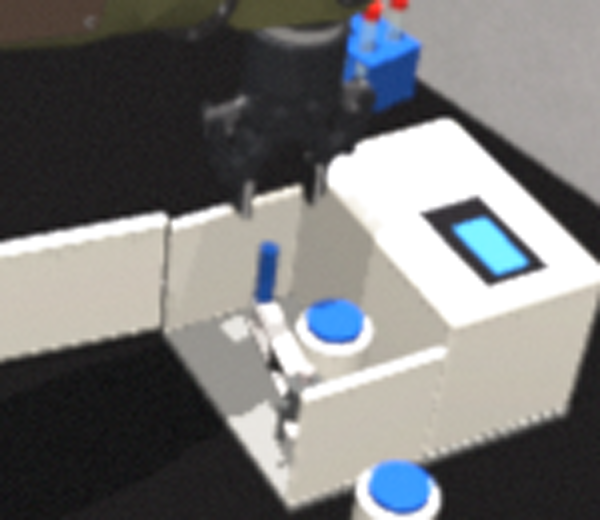

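The fingertips are at (247,215) and (315,200), with the post top at (267,245) between them. I'll compare that with the projected TCP and post.

Run:
```python
from h import *
S=np.load("side1.npz")
def pr(X):
    q=S["camera_matrix"]@(S["R"]@X+S["t"]);return (q[:2]/q[2]-[250,120])*4
print(pr([.697,.019,.187]),pr([.697,.019,.142]),ray(S,250+281/4,120+207/4,.187),ray(S,250+267.5/4,120+244/4,.142))
```

```text
[272.66652426 202.88097807] [267.33644411 246.74360769] [0.69915641 0.01136513 0.187     ] [0.69930198 0.02158363 0.142     ]
```

The prediction matches to within a few mm. I'll descend and grip the post.

>>> jog_arm(series=[{"dp": [-0.2,0.1,2.4],"yaw": 0,"grip": -0.2},{"dp": [0,0,2.4],"yaw": 0,"grip": -0.2},{"dp": [0,0,2.5],"yaw": 0,"grip": -0.2},{"dp": [0,0,0],"yaw": 0,"grip": 1},{"dp": [0,0,0],"yaw": 0,"grip": 1},{"dp": [0,0,0],"yaw": 0,"grip": 1},{"dp": [0,0,0],"yaw": 0,"grip": 1},{"dp": [0,0,0],"yaw": 0,"grip": 1}], squeeze=50)

```text
time_s: 8.35
ee_pos: [0.6967, 0.0177, 0.114]
ee_rot: [0.799, 0.601, -0.002, -0.002]
ft_force: [-29.8, 4.7, 8.4]
finger_gap: 0.17
finger_force: 48.7
```

>>> jog_arm(series=[{"dp": [0,-1.0,0],"yaw": -0.1,"grip": 1},{"dp": [0,-1.0,0],"yaw": -0.1,"grip": 1},{"dp": [0,-1.0,0],"yaw": -0.1,"grip": 1},{"dp": [0,0,0],"yaw": 0,"grip": 1}])

```text
time_s: 8.75
ee_pos: [0.6695, 0.0235, 0.1143]
ee_rot: [0.699, 0.715, 0.001, 0.0]
ft_force: [3.0, 8.7, -7.0]
finger_gap: 0.168
finger_force: 48.8
```

>>> jog_arm(series=[{"dp": [0,-1.0,0],"yaw": -0.1,"grip": 1},{"dp": [0,-1.0,0],"yaw": -0.1,"grip": 1},{"dp": [0,-1.0,0],"yaw": -0.1,"grip": 1},{"dp": [0,-1.0,0],"yaw": -0.1,"grip": 1},{"dp": [0,-1.0,0],"yaw": -0.1,"grip": 1},{"dp": [0,0,0],"yaw": 0,"grip": 1}])

```text
time_s: 9.35
ee_pos: [0.6205, 0.0145, 0.1142]
ee_rot: [0.5, 0.866, 0.002, -0.001]
ft_force: [-4.9, 22.9, -2.7]
finger_gap: 0.168
finger_force: 49.5
```

>>> jog_arm(series=[{"dp": [0,-1.0,0],"yaw": -0.1,"grip": 1},{"dp": [0,-1.0,0],"yaw": -0.1,"grip": 1},{"dp": [0,0,0],"yaw": 0,"grip": 1}])

```text
time_s: 9.65
ee_pos: [0.6032, 0.0041, 0.1142]
ee_rot: [0.411, 0.912, 0.002, -0.002]
ft_force: [-10.4, 28.1, 1.9]
finger_gap: 0.17
finger_force: 49.9
```

>>> jog_arm(series=[{"dp": [0.25,-0.9,0],"yaw": -0.1,"grip": 1},{"dp": [0,-0.7,0],"yaw": -0.07,"grip": 1},{"dp": [0,0,0],"yaw": 0,"grip": 1},{"dp": [0,0,0],"yaw": 0,"grip": 1}])

```text
time_s: 10.05
ee_pos: [0.5911, -0.0065, 0.1142]
ee_rot: [0.334, 0.942, 0.001, -0.0]
ft_force: [-5.8, 14.9, 0.2]
finger_gap: 0.172
finger_force: 49.8
```

>>> jog_arm(series=[{"dp": [0.1,-0.6,0],"yaw": -0.05,"grip": 1},{"dp": [0,0,0],"yaw": 0,"grip": 1},{"dp": [0,0,0],"yaw": 0,"grip": 1}])

```text
time_s: 10.35
ee_pos: [0.5884, -0.0094, 0.1143]
ee_rot: [0.311, 0.951, 0.003, 0.002]
ft_force: [12.9, 23.4, -9.4]
finger_gap: 0.17
finger_force: 50.1
```

>>> jog_arm(series=[{"dp": [0.1,-0.2,0],"yaw": 0,"grip": 1},{"dp": [0,0,0],"yaw": 0,"grip": 1},{"dp": [0,0,0],"yaw": 0,"grip": 1}])

```text
time_s: 10.65
ee_pos: [0.5882, -0.0096, 0.1144]
ee_rot: [0.31, 0.951, 0.004, 0.004]
ft_force: [29.7, 30.6, -18.4]
finger_gap: 0.168
finger_force: 49.9
```

Run:
```python
from cell import arm
import cv2,numpy as np
D=[arm.snapshot(n) for n in("top","side")]
a=D[0]["color"][:,:,::-1][70:220,190:370];b=D[1]["color"][:,:,::-1][120:270,230:410]
f=lambda i:cv2.resize(i,None,fx=2.2,fy=2.2,interpolation=cv2.INTER_CUBIC)
cv2.imwrite("pics/a4.png",np.hstack([f(a),f(b)]))
```

```text
(no output)
```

View pics/a4.png

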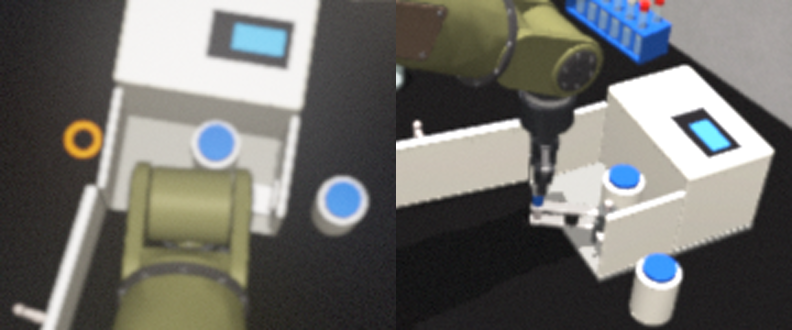

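The lever is out through the doorway, with the gripper on the post at (540,200), and the door is open. The position no longer changes while the force rises, so it is at the stop. I'll ease the push a little and hand in.

>>> jog_arm(series=[{"dp": [0,0.15,0],"yaw": 0,"grip": 1},{"dp": [0,0,0],"yaw": 0,"grip": 1},{"dp": [0,0,0],"yaw": 0,"grip": 1},{"dp": [0,0,0],"yaw": 0,"grip": 1}])

```text
time_s: 11.15
ee_pos: [0.5883, -0.0094, 0.1143]
ee_rot: [0.311, 0.951, 0.003, 0.003]
ft_force: [22.5, 22.6, -15.1]
finger_gap: 0.168
finger_force: 50.4
```

Run:
```python
from cell import arm
s=arm.sense();print(s["ee_pos"],s["ft_force"],s["finger_force"]);print(arm.job_done())
```

```text
[ 0.58834433 -0.00941777  0.11430742] [ 22.54063506  22.60070707 -15.06971584] 50.35734951496124
the job is handed in; nothing more can be done
None
```

The job is handed in after about 11 s, with no verdict shown: the door is open to about 1.7 rad, and the gripper holds the clamp lever at its stop with about 50 N. I saw none of the other items on the bench move, but did not measure them at the end.

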